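# Seat a wire-bonder workholder against the stage fences and hold it

### The job

Load the bonder stage: take the workholder with the rectangular brass nest from the white tray and set it flat on the stage plate, long side along the long fence and its knurled clamp screw pointing away from the short fence. Slide it home into the corner, without ramming it, so that it bears firmly on both fences at once, and finish with the gripper still on it and pressing it there - do not let go. Leave the other two workholders and everything else on the bench where they are.

Things in the scene. Friction and masses are not known exactly. Their poses are not given: they have to be found in the camera images.
- nest_holder: The workholder to load, about 250 g: steel base 44 (x) x 60 (y) x 14 high, on it the nest, a square-cornered brass block (see nest_grip), and a knurled screw at the +y end. Origin: centre of the underside; y along its length towards the screw, z up. Seated, its x, y, z point the same way as the stage's and its origin is at x +23, y -10, z +42 mm in the stage frame.
- nest_grip (a point): Centre of the brass nest, at x 0, y -6, z +24 mm in the workholder's frame. The nest is solid, 26 (x) x 34 (y) x 20 high, from 14 to 34 mm above the underside. It is the natural grip: pinched across x (26 mm), the fingertips stay above the base and clear of the fences.
- nest_screw (a point): Free end of the workholder's clamp screw, at x 0, y +30, z +24 mm in its frame. The screw lies along y, 12 mm dia., sticking out of the nest's +y end over the base.
- stage: Fixed rigid work stage: blue foot 150 x 150 x 20, dark ring, aluminium plate 130 (x) x 114 (y), its top 42 mm above the origin. Two steel fences on the plate, 9 mm high, form an inside corner at its +x, -y side: inner faces at x = +45 (long fence) and y = -40 mm (short fence). Origin: centre of the foot's underside, z up, x away from the robot within 20 deg. Friction about 0.25.
- fence_long: Long fence, part of the stage: steel bar 12 (x) x 92 (y) x 9 high, origin at the centre of its underside, axes parallel to the stage's; its inner face (x = -6 mm) looks to -x.
- fence_short: Short fence, part of the stage: steel bar 66 (x) x 12 (y) x 9 high, origin at the centre of its underside, axes parallel to the stage's; its inner face (y = +6 mm) looks to +y. A 5 to 6 mm relief gap is left between the two bars at the corner.
- tray: Fixed white tray 310 (x) x 126 (y) x 12 high, wall and floor 4 mm thick, holding the three workholders in one row along its x, about 100 mm apart, in any order. Origin: centre of its underside. It stands on one side of the bench centre line, the stage on the other.
- round_holder: Another workholder, to be left in the tray: same base, but a round brass chuck 28 mm dia. x 20 high with a knurled screw. Loose. Origin: centre of the underside, z up. 
- rail_holder: Another workholder, to be left in the tray: same base, but two parallel brass rails 8 x 52 x 12 high along y. Loose. Origin: centre of the underside, z up. 
- canister: Clear round canister with a flat steel lid, 64 dia. x 52 high, to be left alone. Loose. Origin: centre of the underside, z up. 
- tweezers: Steel tweezers lying flat, 130 (x) x 12 x 7 high, to be left alone. Loose. Origin: centre of the underside, z up. 
- waffle_packs: Stack of three black chip boxes, about 55 x 55 x 37 high, to be left alone. Loose. Origin: centre of the underside, z up. 
- solvent_bottle: Small glass bottle with a steel cap, 48 dia. x 88 high, to be left alone. Loose. Origin: centre of the underside, z up. 
Mind the look-alikes: they are no part of the job. What is shaped like the nest_holder but blue, red or turquoise is not meant.

How it is judged:
By the outcome, as a careful person would: the job done as asked, in the order asked, and still so for the second after the job is handed in, while the arm keeps its last pose, push and grip.
It also fails if it takes over 43 s, if anything falls off the work surface, if the arm or the gripper's body presses on something with over 40 N, if the wrist force passes 120 N, or if a joint passes its speed limit or range.

### The arm

A 6-joint arm with a two-finger parallel gripper is mounted at the origin on the work surface. World frame = base frame: x ahead of the robot, y to its left, z up, the work surface at z = 0. Lengths are in m, angles in rad, forces in N, time in s.
With the tool pointing down it reaches from about 0.35 to 0.975 m from the base axis. Payload 7.1 kg.
Tool frame: the origin (TCP) lies midway between the tips of the shut fingers; the grasp point (between the pads) lies robot.tcp_to_grasp behind it (robot.tcp_to_grasp is the distance from the TCP to the grasp point, in m); z points along the fingers, y is the line along which they close (so a half turn about z gives the same grasp; the last joint's range is limited). The gripper opens to 88 mm and grips with 3 to 60 N. Pads are 20 mm wide; open, the fingers measure 115 mm over their backs; the gripper's body (75 mm by 178 mm) begins 61 mm behind the grasp point.
Start: joints at [1.169, 0.423, 1.63, -0, 1.089, -0.019], TCP at [0.233, 0.58, 0.223] pointing down, gripper open.
Joint ranges: [-3, 3], [-0.9, 2.11], [0.09, 2.58], [-1.31, 4.45], [0.11, 2.69], [-2.54, 2.54]. Speed limits (rad/s): [2.39, 2.39, 3.01, 3.14, 3.14, 3.14].

### API

Orientations are given as a rotation vector (axis times angle).
In Python, from plant import readout, cams, robot gives the robot as it stands.
- The arm moves only by the tool step_arm, never from a script. Its argument "series" is a list of rows, each a list of 2 entries, a list of its own where there are three numbers: the shift along the tool's x, y, z scaled (see below), then the turn about the tool's z scaled (see below). In form: [[[dx, dy, dz], turn], ...]. A call has 1 to 20 rows; each row is the pose to reach, as a shift and turn from the pose commanded when the call began, along the tool's axes at that moment, turning the shorter way round; what a row does not reach only later rows make up. The controller multiplies each number of a shift by 50 cm and each number of a turn by pi rad. A row lasts 1/8 s, in which the tool goes at most 62.5 mm and 10.7 degrees, less where a joint would pass 70% of its speed; a pose out of reach is approached as far as the arm can. A call with a number of a shift or a turn outside -1 to 1 is refused whole. A call with a gripper value outside its range is refused whole. "claw" is the opening, from -1 (shut) to 1 (fully open), set as the call begins (left out, the last holds). The fingers move at their own pace and stop on an object; "force" is the grip in N (left out, the last holds). Time passes only in rows, so rows that repeat a pose let the fingers close. It gives the time, the measured TCP pose, the force, the opening and the grip force at its end, in the units of the state.
- readout.get_state(): the state, without advancing time (a new reading comes with each control period).
- cams.snapshot(name): name is "side" or "top" or "wrist"; returns a dict with "color" (400x640x3 uint8, red, green, blue), "range_z" (400x640 float32, m along the optical axis (not along the pixel's ray), 0 where there is no reading), "fx", "fy", "cx", "cy" (pixels), "k1" (the pictures are not rectified: a ray, as slopes to the right and down, at radius r is drawn at 1 + k1 r^2 times it, then the intrinsics apply), "cam_to_world" (4x4, takes a point from camera to world coordinates); the wrist camera has in their place "hand_eye" (4x4, takes a point from camera to tool coordinates, whose origin is the TCP and whose axes are the flange's). Camera axes: x right, y down, z forward; pixel columns grow to the right and rows downward; lengths in m; the calibration is good to about 2 mm. A picture is of the moment at which its call begins: read the wrist's pose just before it.
- robot.close_job(): hands the job in; it is judged then, once.
The state is a dict: "time_s": time; "joints": joint angles; "qvel": joint speeds; "joint_efforts": joint torques, N m; "eef_pos": TCP position; "tool_rot": TCP orientation; "force": force on the tool from outside, world axes, zero at the start; "wrist_torque": the same for the moment, N m; "width": finger opening in m; "gripper_force": force on a finger pad.
Only numpy, scipy, OpenCV 4.12 (cv2) and the standard library are available. Lean on these libraries where they do the work, as an engineer would, in place of code of your own. Each camera call takes 0.05 s, during which the arm holds its last target. There are 200 camera calls.

## Working session

There is one attempt and no reset: what is moved stays moved. The work goes in short steps, Python scripts to look and compute and a tool call to move; the robot and the scene stay as the last step left them, time stands still between calls to the robot, and variables do not carry over. Pictures are saved under pics/ and viewed, at most 10 in all, crops included, and the job is handed in when it is done.

Besides the shell and the picture viewer there is one more tool, called after "Emit:" as name(argument=value, ...) on one line, values as JSON. step_arm: Moves the arm, as the interface text tells. Shifts and turns lie within -1 to 1; 1 stands for 50 cm of shift or pi rad of turn. Its arguments: {"type":"object","properties":{"series":{"type":"array","items":{"type":"array"}},"claw":{"type":"number"},"force":{"type":"number"}},"required":["series"]}

```bash
ls; mkdir -p pics
cat > h.py <<'E'
import numpy as np, cv2
from plant import readout, cams, robot
from scipy.spatial.transform import Rotation as R
def T_tool(s):
    T=np.eye(4);T[:3,:3]=R.from_rotvec(s['tool_rot']).as_matrix();T[:3,3]=s['eef_pos'];return T
def snap(n):
    s=readout.get_state(); d=cams.snapshot(n)
    d['T']=T_tool(s)@d['hand_eye'] if n=='wrist' else d['cam_to_world']
    return d
def cloud(d):
    h,w=d['range_z'].shape
    u,v=np.meshgrid(np.arange(w),np.arange(h))
    K=np.array([[d['fx'],0,d['cx']],[0,d['fy'],d['cy']],[0,0,1.]])
    p=cv2.undistortPoints(np.stack([u,v],-1).reshape(-1,1,2).astype(np.float64),K,np.array([d['k1'],0,0,0.])).reshape(h,w,2)
    z=d['range_z']; P=np.dstack([p[...,0]*z,p[...,1]*z,z])
    W=P@d['T'][:3,:3].T+d['T'][:3,3]; W[z==0]=np.nan
    return W
E
python3 - <<'E'
from h import *
s=readout.get_state(); print(s, robot.tcp_to_grasp)
for n in ['top','side']:
    d=snap(n); cv2.imwrite(f'pics/{n}0.png',d['color'][...,::-1]); print(n,d['k1'],d['fx'],d['T'])
    np.savez(f'{n}0.npz',W=cloud(d),c=d['color'])
E
```

```text
pics
{'time_s': 0.0, 'joints': array([ 1.16896377e+00,  4.23809166e-01,  1.63070129e+00,  1.42871627e-05,
        1.08859114e+00, -1.90089702e-02]), 'qvel': array([-3.83631507e-04,  3.49923644e-04,  1.10198402e-04, -9.69712531e-05,
       -6.60386124e-04, -2.10324444e-03]), 'joint_efforts': array([ 9.97718998e-04, -5.44626188e+01, -2.73663837e+01,  6.43884041e-02,
        2.26863928e-02, -1.44650435e-04]), 'eef_pos': array([0.23322158, 0.57925132, 0.22191704]), 'tool_rot': array([-5.97620339e-01, -3.08389219e+00,  2.31356361e-03]), 'force': array([0.6050799 , 0.03328738, 0.46474875]), 'wrist_torque': array([-0.04114994,  0.03208486,  0.00702786]), 'gripper_force': 0.0, 'width': 0.08775070116865592} 0.0187
top -0.05596285061368062 456.6668674898365 [[ 0.00165784 -0.98068208  0.19560143  0.33124437]
 [-0.99990123 -0.00435555 -0.01336255 -0.00892142]
 [ 0.01395636 -0.19555995 -0.98059244  1.26505319]
 [ 0.          0.          0.          1.        ]]
side -0.07071022325759191 397.17379737968014 [[ 0.94611183 -0.22705738  0.23090548  0.34466037]
 [-0.32317877 -0.61645845  0.71800729 -0.69196115]
 [-0.02068522 -0.75393894 -0.65661876  0.66299838]
 [ 0.          0.          0.          1.        ]]
```

View pics/top0.png

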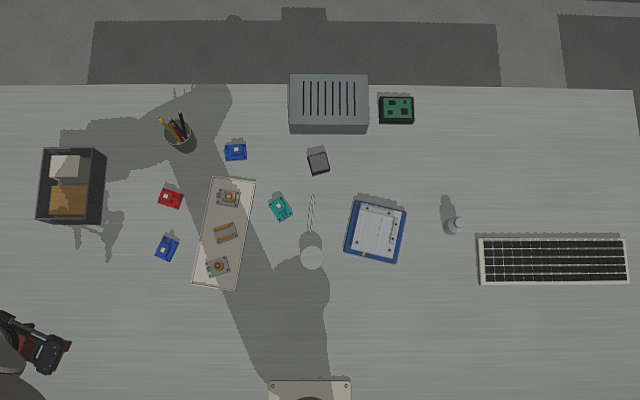

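View pics/side0.png

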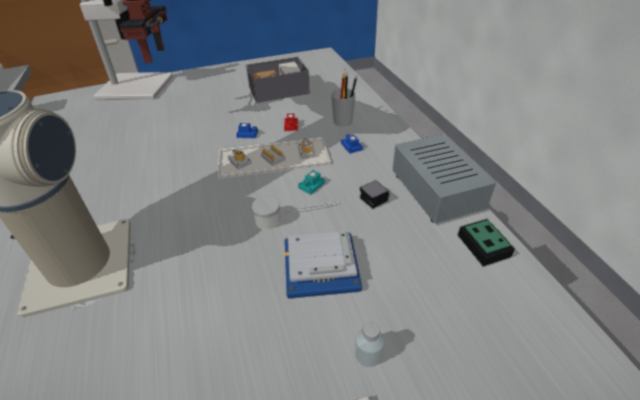

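The tray is at about (223,233) in the top view. It holds (228,197) rectangular, (225,232) rails and (217,266) round. The blue, red and turquoise look-alikes lie outside it. The stage is at (375,230). I'll confirm this in an enlarged crop and measure.

Run:
```python
from h import *
f=np.load('top0.npz');W=f['W'];c=f['c'][...,::-1]
a=cv2.resize(c[170:300,180:270],None,fx=4,fy=4,interpolation=cv2.INTER_CUBIC)
b=cv2.resize(c[190:270,335:415],None,fx=5,fy=5,interpolation=cv2.INTER_CUBIC)
o=np.zeros((520,770,3),np.uint8);o[:520,:360]=a;o[:400,365:765]=b;cv2.imwrite('pics/crop1.png',o)
for u,v in [(228,197),(225,232),(217,266),(375,230),(390,230),(355,215),(397,205)]: print(u,v,W[v,u].round(4))
# tray region heights
def rect(m,name):
    p=W[m][:,:2].astype(np.float32); r=cv2.minAreaRect(p*1000); print(name,len(p),r, W[m][:,2].mean())
z=W[...,2]
vv,uu=np.mgrid[:400,:640]
for n,(u,v) in dict(A=(228,197),B=(225,232),C=(217,266)).items():
    near=(abs(uu-u)<20)&(abs(vv-v)<17)
    rect(near&(z>.0135)&(z<.03),n+' base'); rect(near&(z>.033),n+' top')
st=(abs(uu-375)<40)&(abs(vv-230)<40)
for lo,hi in [(.012,.028),(.036,.046),(.0475,.06)]: 
    m=st&(z>lo)&(z<hi); rect(m,f'stage {lo}')
```

```text
228 197 [0.5921 0.2256 0.0373]
225 232 [0.4977 0.2334 0.019 ]
217 266 [0.4035 0.2471 0.0399]
375 230 [ 0.502  -0.1765  0.0392]
390 230 [ 0.5022 -0.2176  0.0382]
355 215 [ 0.5466 -0.1246  0.0186]
397 205 [ 0.5793 -0.2462 -0.0011]
A base 211 ((602.7144165039062, 228.856201171875), (72.7732925415039, 108.07355499267578), 5.286401271820068) 0.018699733320703748
A top 136 ((595.73291015625, 233.30894470214844), (52.942901611328125, 26.44428825378418), 79.73995971679688) 0.0379261178411784
B base 278 ((497.03399658203125, 225.10748291015625), (90.80413055419922, 57.830440521240234), 86.22553253173828) 0.020493515262024087
B top 12 ((487.5822448730469, 239.9785614013672), (53.830299377441406, 20.916860580444336), 74.15308380126953) 0.034601943058867414
C base 257 ((392.86676025390625, 243.74012756347656), (73.724609375, 70.62767791748047), 20.635709762573242) 0.01899968704626994
C top 100 ((400.69189453125, 253.78778076171875), (25.89852523803711, 43.201438903808594), 38.43922805786133) 0.038720742843838224
stage 0.012 872 ((501.0479736328125, -179.8299102783203), (150.76614379882812, 150.9984588623047), 76.8067855834961) 0.019790369249636994
stage 0.036 1637 ((501.43115234375, -179.77398681640625), (115.12174987792969, 130.9451904296875), 77.13727569580078) 0.04175009736724354
stage 0.0475 271 ((504.650390625, -179.49282836914062), (106.4307861328125, 108.5916748046875), 76.44625854492188) 0.05123376604196881
```

View pics/crop1.png

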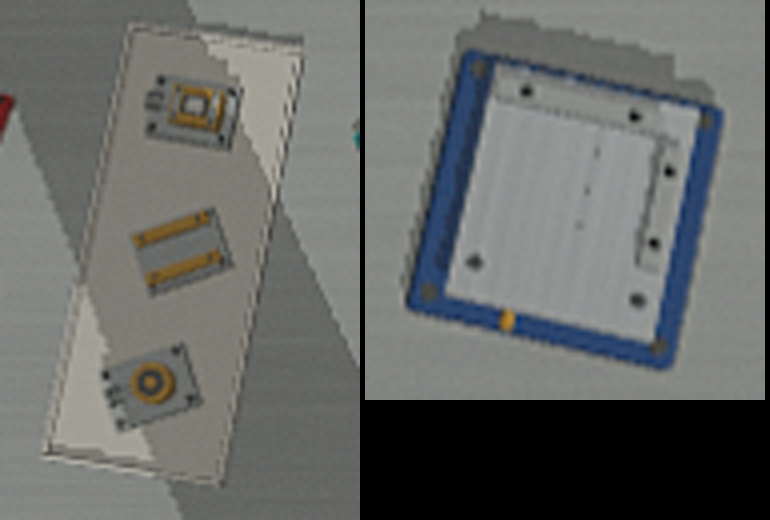

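The crop confirms it. The rectangular brass nest is at (228,197): a square block, with the screw pointing image-left (+y). The other two are the rails and the round chuck. The stage has its long fence at the top and its short fence on the right. Next I'll hover over the nest for a wrist look.

```bash
cat >> h.py <<'E'
def plan(xyz,yaw_y,s=None):
    "shift/turn in move units to put TCP at xyz with tool y along world angle yaw_y (deg, mod 180)"
    s=s or readout.get_state(); T=T_tool(s); sh=T[:3,:3].T@(np.array(xyz)-T[:3,3])
    ty=np.degrees(np.arctan2(T[1,1],T[0,1])); dz=(yaw_y-ty+90)%180-90   # world yaw change
    print('tool y yaw',ty.round(2),'shift',(sh/.5).round(4),'turn',round(-dz/180,4),'alt',round(-(dz-180*np.sign(dz))/180,3),'mm',(sh*1e3).round(1),'deg',-dz)
E
python3 - <<'E'
from h import *
plan([.593,.228,.20],-10)
d=snap('wrist');print(d['hand_eye'].round(3),d['fx'])
E
```

```text
tool y yaw 68.06 shift [-0.9299 -0.3829  0.0445] turn 0.4337 alt -0.566 mm [-465.  -191.4   22.2] deg 78.06472540207365
[[-0.    -0.97  -0.242  0.065]
 [ 1.    -0.    -0.    -0.001]
 [ 0.    -0.242  0.97  -0.163]
 [ 0.     0.     0.     1.   ]] 285.4907523005209
```

Emit:
step_arm(series=[[[-0.93,-0.383,0.045],0.434],[[-0.93,-0.383,0.045],0.434],[[-0.93,-0.383,0.045],0.434],[[-0.93,-0.383,0.045],0.434],[[-0.93,-0.383,0.045],0.434],[[-0.93,-0.383,0.045],0.434],[[-0.93,-0.383,0.045],0.434],[[-0.93,-0.383,0.045],0.434],[[-0.93,-0.383,0.045],0.434],[[-0.93,-0.383,0.045],0.434],[[-0.93,-0.383,0.045],0.434],[[-0.93,-0.383,0.045],0.434]], claw=0.5, force=35)

```text
time_s: 1.65
eef_pos: [0.5923, 0.2296, 0.2003]
tool_rot: [-2.405, -2.021, 0.0]
force: [0.2, -0.3, -0.1]
width: 0.0661
gripper_force: 0.0
```

Run:
```python
from h import *
s=readout.get_state();print(s['time_s'],s['eef_pos'],s['joints'],np.abs(s['qvel']).max(),s['width'])
d=snap('wrist');cv2.imwrite('pics/w1.png',d['color'][...,::-1]);W=cloud(d);np.savez('w1.npz',W=W,c=d['color'])
z=W[...,2]
near=np.hypot(W[...,0]-.595,W[...,1]-.23)<.05
for lo,hi in [(.0145,.0215),(.0345,.042)]:
    m=(near&(z>lo)&(z<hi)).astype(np.uint8); n,l,st,_=cv2.connectedComponentsWithStats(m)
    k=1+st[1:,4].argmax(); p=W[l==k]; print(lo,len(p),cv2.minAreaRect((p[:,:2]*1000).astype(np.float32)),np.median(p[:,2]),st[k])
```

```text
1.65 [0.59234789 0.22964119 0.20032173] [3.51060368e-01 4.62796500e-01 1.62305855e+00 1.12580750e-04
 1.05580481e+00 5.24438986e-01] 0.0046322339545098274 0.0661069166792938
0.0145 958 ((597.6256713867188, 228.7028045654297), (60.27758026123047, 43.78926086425781), 80.64329528808594) 0.018526630253671406 [306 158  37  49 958]
0.0345 636 ((596.6983642578125, 223.2689208984375), (33.34054183959961, 24.714265823364258), 80.20047760009766) 0.038947409425401563 [314 176  22  29 636]
```

View pics/w1.png

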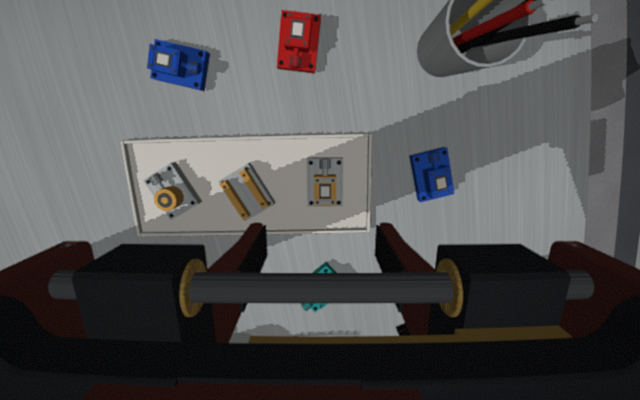

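The wrist view shows the nest holder at (325,181), with its screw pointing up-image (+y). Measured sizes match: base 60x44, nest 33x25. Next I descend and grip with the tips just above the base top.

Run:
```python
from h import *
plan([.5967,.2230,.0215],-9.6)
```

```text
tool y yaw -9.94 shift [-0.0115  0.0106  0.3577] turn -0.0019 alt 0.998 mm [ -5.7   5.3 178.9] deg -0.34461762837156584
```

Emit:
step_arm(series=[[[-0.0115,0.0106,0.1],-0.002],[[-0.0115,0.0106,0.2],-0.002],[[-0.0115,0.0106,0.28],-0.002],[[-0.0115,0.0106,0.33],-0.002],[[-0.0115,0.0106,0.35],-0.002],[[-0.0115,0.0106,0.357],-0.002],[[-0.0115,0.0106,0.357],-0.002]])

```text
time_s: 2.58
eef_pos: [0.598, 0.2222, 0.0226]
tool_rot: [2.4, 2.026, 0.002]
force: [-0.9, 0.4, 0.1]
width: 0.066
gripper_force: 0.0
```

Emit:
step_arm(series=[[[0,0,0],0],[[0,0,0],0],[[0,0,0],0],[[0,0,0],0],[[0,0,0],0],[[0,0,0],0]], claw=-1, force=35)

```text
time_s: 3.32
eef_pos: [0.5974, 0.2218, 0.0217]
tool_rot: [-2.401, -2.026, 0.0]
force: [-0.6, -1.0, 2.7]
width: 0.0256
gripper_force: 35.0
```

Emit:
step_arm(series=[[[0,0,-0.04],0],[[0,0,-0.12],0],[[0,0,-0.22],0],[[0,0,-0.28],0],[[0,0,-0.28],0]])

```text
time_s: 3.95
eef_pos: [0.5993, 0.2225, 0.1653]
tool_rot: [2.399, 2.024, 0.009]
force: [0.1, -0.1, -1.9]
width: 0.0261
gripper_force: 35.0
```

Run:
```python
from h import *
s=readout.get_state();print(s['eef_pos'],s['width'],s['gripper_force'],s['force'])
plan([.5124,-.1896,.14],-13.1)
```

```text
[0.59927385 0.22248934 0.16527905] 0.026062211635188154 34.995471239089966 [ 0.09850945 -0.13740834 -1.86871703]
tool y yaw -9.69 shift [-0.8418 -0.0328  0.0478] turn 0.0189 alt -0.981 mm [-420.9  -16.4   23.9] deg 3.4077542036833393
```

Emit:
step_arm(series=[[[-0.05,0,0],0],[[-0.15,0,0],0.005],[[-0.26,-0.01,0],0.01],[[-0.37,-0.02,0],0.019],[[-0.48,-0.03,0],0.019],[[-0.59,-0.032,0.02],0.019],[[-0.69,-0.032,0.03],0.019],[[-0.77,-0.032,0.04],0.019],[[-0.82,-0.032,0.045],0.019],[[-0.842,-0.033,0.048],0.019],[[-0.842,-0.033,0.048],0.019],[[-0.842,-0.033,0.048],0.019],[[-0.842,-0.033,0.048],0.019]])

```text
time_s: 5.58
eef_pos: [0.5105, -0.1895, 0.1377]
tool_rot: [-2.459, -1.955, -0.0]
force: [0.2, -1.1, -2.1]
width: 0.0255
gripper_force: 35.0
```

Run:
```python
from h import *
s=readout.get_state();print(s['time_s'],s['eef_pos'],s['force'],s['width'])
d=snap('wrist');cv2.imwrite('pics/w2.png',d['color'][...,::-1]);W=cloud(d);np.savez('w2.npz',W=W)
z=W[...,2]
near=np.hypot(W[...,0]-.501,W[...,1]+.18)<.13
for lo,hi in [(.012,.027),(.037,.0455),(.0475,.056)]:
    p=W[near&(z>lo)&(z<hi)]; print(lo,len(p),cv2.minAreaRect((p[:,:2]*1000).astype(np.float32)),np.median(p[:,2]))
# fresh top-view stage, plus held holder
f=np.load('top0.npz');p=f['W'].reshape(-1,3)
a=np.radians(-13.0);Rt=np.array([[np.cos(a),np.sin(a)],[-np.sin(a),np.cos(a)]])
for nm,P in (('top',p),('wrist',W.reshape(-1,3))):
    q=(P[:,:2]-[.5013,-.1798])@Rt.T*1000; k=(P[:,2]>.0475)&(P[:,2]<.056)
    L=q[k&(q[:,0]>40)&(q[:,0]<65)&(q[:,1]>-30)&(q[:,1]<60)]; S=q[k&(q[:,1]<-35)&(q[:,1]>-62)&(q[:,0]>-25)&(q[:,0]<38)]
    for X,i in ((L,0),(S,1)):
        if len(X)>20:
            print(nm,'fence',i,len(X),np.percentile(X[:,i],[2,50,98]).round(1),'slope deg',np.degrees(np.arctan(np.polyfit(X[:,1-i],X[:,i],1)[0])).round(2))
```

```text
5.575 [ 0.51045438 -0.18949598  0.13772133] [ 0.22848244 -1.12597996 -2.07928831] 0.02550743824128311
0.012 3681 ((505.86346435546875, -174.26519775390625), (136.09890747070312, 150.24581909179688), 76.96227264404297) 0.020293815342180943
0.037 9244 ((504.35467529296875, -179.07586669921875), (109.76471710205078, 130.78456115722656), 76.67765808105469) 0.042532074816891335
0.0475 1425 ((555.193115234375, -185.45201110839844), (92.00930786132812, 12.406658172607422), 76.75752258300781) 0.05155531678248429
top fence 0 131 [44.5 50.8 56.7] slope deg -0.06
top fence 1 100 [-51.9 -45.6 -40.2] slope deg -0.37
wrist fence 0 1309 [47.7 53.5 59.6] slope deg 0.41
```

View pics/w2.png

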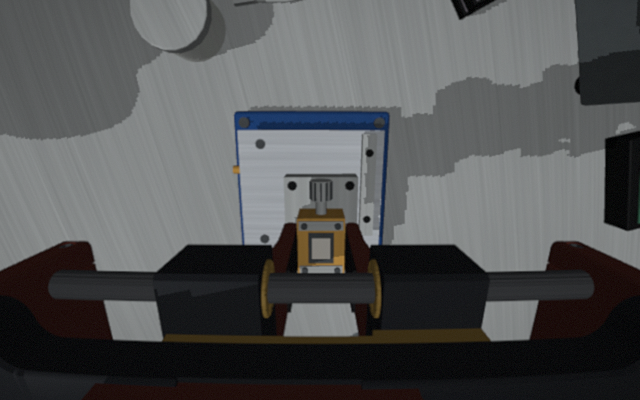

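The wrist view shows the holder in the fingers at (320,225), with its screw pointing up-image (stage +y). The long fence is on the right at (368,185). I'll check the holder's yaw in the hand against the fence, then compute the lowering.

Run:
```python
from h import *
s=readout.get_state(); W=np.load('w2.npz')['W']; z=W[...,2]
vv,uu=np.mgrid[:400,:640]
m=(abs(uu-320)<45)&(vv>165)&(vv<235)&(z>.124)&(z<.142); p=W[m]
print(len(p),np.median(p[:,2]))
def sid(u0,u1): 
    return 0
a=np.radians(-13.2);ex=np.array([np.cos(a),np.sin(a)]);ey=np.array([-np.sin(a),np.cos(a)])
q=np.c_[(p[:,:2]-s['eef_pos'][:2])@ex,(p[:,:2]-s['eef_pos'][:2])@ey]*1000
k=q[:,1]>12
print(q[k].min(0),q[k].max(0)); 
print(cv2.minAreaRect(q[k].astype(np.float32)))
# front edge: max y per x-bin
xs=np.arange(-20,20,2.);e=[q[(abs(q[:,0]-x)<1.5),1].max() for x in xs];print(np.round(e,1),'slope deg',np.degrees(np.polyfit(xs,e,1)[0]))
for sgn in (-1,1):
    ys=np.arange(15,36,2.);e=[(q[abs(q[:,1]-y)<1.5,0]*sgn).max()*sgn for y in ys];print(np.round(e,1),np.degrees(np.polyfit(ys,e,1)[0]))
plan([.5124,-.1896,.0625],-13.2)
```

```text
2453 0.13454079860865
[-21.48280625  12.03301177] [22.72566341 37.23201937]
((0.6344661712646484, 24.59219741821289), (44.15529251098633, 25.165056228637695), 0.20860299468040466)
[37.  37.  37.  37.1 37.1 37.  37.  37.1 37.1 37.1 37.1 37.1 37.1 37.1
 37.1 37.1 37.1 37.  37.2 37.2] slope deg 0.2087569868232404
[-21.4 -21.4 -21.3 -21.4 -21.2 -21.2 -21.2 -21.2 -21.  -21.5 -21.5] 0.17333129924738938
[22.4 22.4 22.2 22.7 22.7 22.6 22.6 22.5 22.4 22.3 22.3] -0.11754074740841207
tool y yaw -13.04 shift [0.0007 0.0036 0.1506] turn 0.0009 alt -0.999 mm [ 0.4  1.8 75.3] deg 0.1619115308644865
```

Emit:
step_arm(series=[[[0,0.003,0.04],0.001],[[0,0.003,0.09],0.001],[[0,0.003,0.125],0.001],[[0,0.003,0.143],0.001],[[0,0.003,0.15],0.001],[[0,0.003,0.15],0.001],[[0,0.003,0.15],0.001]])

```text
time_s: 6.5
eef_pos: [0.5122, -0.1909, 0.0633]
tool_rot: [2.463, 1.949, 0.001]
force: [-0.3, 0.3, -2.1]
width: 0.0257
gripper_force: 35.0
```

Emit:
step_arm(series=[[[0,0,0.001],0],[[0,0,0.002],0],[[0,0,0.003],0],[[0,0,0.004],0],[[0,0,0.005],0],[[0,0,0.005],0]])

```text
time_s: 7.25
eef_pos: [0.5117, -0.1907, 0.0601]
tool_rot: [-2.463, -1.949, 0.0]
force: [-0.8, -0.9, -1.8]
width: 0.026
gripper_force: 35.0
```

Emit:
step_arm(series=[[[0,0,0.001],0],[[0,0,0.001],0],[[0,0,0.002],0],[[0,0,0.002],0]])

```text
time_s: 7.75
eef_pos: [0.5118, -0.1907, 0.0597]
tool_rot: [2.464, 1.949, 0.0]
force: [-2.1, 0.6, 5.5]
width: 0.0264
gripper_force: 35.0
```

Emit:
step_arm(series=[[[0,0.002,0],0],[[0,0.004,0],0],[[0,0.006,0],0],[[0,0.008,0],0],[[0,0.01,0],0],[[0,0.012,0],0],[[0,0.014,0],0],[[0,0.016,0],0],[[0,0.016,0],0]])

```text
time_s: 8.88
eef_pos: [0.5198, -0.1926, 0.0597]
tool_rot: [2.463, 1.949, 0.0]
force: [-1.1, 0.1, 6.0]
width: 0.026
gripper_force: 35.0
```

Emit:
step_arm(series=[[[-0.002,0,0],0],[[-0.004,0,0],0],[[-0.006,0,0],0],[[-0.008,0,0],0],[[-0.01,0,0],0],[[-0.012,0,0],0],[[-0.014,0,0],0],[[-0.014,0,0],0]])

```text
time_s: 9.88
eef_pos: [0.5187, -0.1996, 0.0597]
tool_rot: [2.463, 1.948, 0.001]
force: [-0.2, 1.3, 5.0]
width: 0.026
gripper_force: 35.0
```

```bash
cat >> h.py <<'E'
def st():
    s=readout.get_state();T=T_tool(s);D=T[:3,:3].T
    print(s['time_s'],'F tool',(D@s['force']).round(1),'M tool',(D@s['wrist_torque']).round(2),'yaw y',np.degrees(np.arctan2(T[1,1],T[0,1])).round(2),s['eef_pos'].round(4))
E
python3 -c "
from h import *
st()"
```

```text
9.875 F tool [ 1.2 -0.4 -5. ] M tool [0.11 0.14 0.02] yaw y -13.3 [ 0.5187 -0.1996  0.0597]
```

Emit:
step_arm(series=[[[0,0.001,0],0],[[0,0.002,0],0],[[0,0.003,0],0],[[0,0.004,0],0],[[0,0.004,0],0]])

```text
time_s: 10.5
eef_pos: [0.52, -0.1999, 0.0597]
tool_rot: [2.463, 1.949, 0.0]
force: [-2.0, 0.7, 7.3]
width: 0.0257
gripper_force: 35.0
```

Emit:
step_arm(series=[[[-0.001,0,0],0],[[-0.002,0,0],0],[[-0.003,0,0],0],[[-0.004,0,0],0],[[-0.004,0,0],0]])

```text
time_s: 11.12
eef_pos: [0.5201, -0.2018, 0.0597]
tool_rot: [2.463, 1.949, 0.001]
force: [0.3, 1.2, 5.8]
width: 0.026
gripper_force: 35.0
```

```bash
python3 -c "
from h import *
st()"
```

```text
11.125 F tool [ 1.2  0.  -5.8] M tool [0.2  0.18 0.04] yaw y -13.3 [ 0.5201 -0.2018  0.0597]
```

Emit:
step_arm(series=[[[0,0.001,0],0],[[0,0.002,0],0],[[0,0.003,0],0],[[0,0.003,0],0]])

```text
time_s: 11.62
eef_pos: [0.521, -0.2022, 0.0597]
tool_rot: [2.463, 1.949, 0.0]
force: [-2.4, 0.3, 6.7]
width: 0.0259
gripper_force: 35.0
```

Emit:
step_arm(series=[[[-0.001,0,0],0],[[-0.002,0,0],0],[[-0.003,0,0],0],[[-0.003,0,0],0]])

```text
time_s: 12.12
eef_pos: [0.5211, -0.2029, 0.0597]
tool_rot: [-2.464, -1.949, -0.002]
force: [0.1, 6.6, 6.3]
width: 0.026
gripper_force: 35.0
```

```bash
python3 -c "
from h import *
st()"
```

```text
12.125 F tool [ 6.5 -1.4 -6.3] M tool [0.27 0.97 0.07] yaw y -13.32 [ 0.5211 -0.2029  0.0597]
```

The short fence is touched. I'll go on towards the long fence in small steps.

Emit:
step_arm(series=[[[0,0.001,0],0],[[0,0.002,0],0],[[0,0.003,0],0],[[0,0.003,0],0]])

```text
time_s: 12.62
eef_pos: [0.5214, -0.2029, 0.0597]
tool_rot: [-2.462, -1.948, 0.0]
force: [-3.4, 6.7, 12.1]
width: 0.0257
gripper_force: 35.0
```

```bash
python3 -c "
from h import *
st()"
```

```text
12.625 F tool [  5.8  -4.9 -12.1] M tool [ 0.82  0.79 -0.01] yaw y -13.31 [ 0.5214 -0.2029  0.0597]
```

Emit:
step_arm(series=[[[0,0.001,-0.0005],0],[[-0.0005,0.002,-0.001],0],[[-0.001,0.002,-0.001],0],[[-0.001,0.002,-0.001],0]])

```text
time_s: 13.12
eef_pos: [0.5215, -0.203, 0.0598]
tool_rot: [-2.461, -1.946, 0.001]
force: [-4.4, 7.8, 9.0]
width: 0.0256
gripper_force: 35.0
```

```bash
python3 -c "
from h import *
st()
d=snap('wrist');np.savez('w3.npz',W=cloud(d));cv2.imwrite('pics/w3.png',cv2.resize(d['color'][80:280,200:440,::-1],None,fx=3,fy=3,interpolation=cv2.INTER_CUBIC))
"
```

```text
13.125 F tool [ 6.6 -6.1 -8.9] M tool [1.04 1.12 0.03] yaw y -13.32 [ 0.5215 -0.203   0.0598]
```

View pics/w3.png

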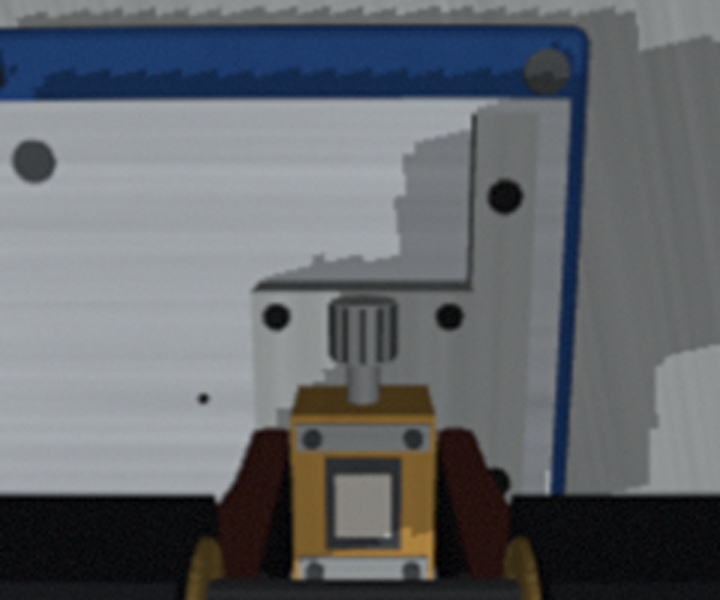

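The base's right edge (470,290) butts the long fence with no gap, and the short-fence contact shows in the force. Now I'll firm up both pushes.

Emit:
step_arm(series=[[[-0.001,0.001,0],0],[[-0.002,0.002,0],0],[[-0.003,0.003,0],0],[[-0.003,0.004,0],0],[[-0.003,0.004,0],0],[[-0.003,0.004,0],0]])

```text
time_s: 13.92
eef_pos: [0.5215, -0.2031, 0.0598]
tool_rot: [-2.458, -1.943, 0.003]
force: [-7.3, 15.6, 16.4]
width: 0.0257
gripper_force: 35.0
```

```bash
python3 -c "
from h import *
st()"
```

```text
13.925 F tool [ 13.6 -10.8 -16.3] M tool [ 1.94  2.43 -0.05] yaw y -13.33 [ 0.5215 -0.2031  0.0598]
```

Run:
```python
from h import *
s=readout.get_state();T=T_tool(s);a=np.radians(-13.3)
A=np.array([[np.cos(a),np.sin(a),0],[-np.sin(a),np.cos(a),0],[0,0,1]])
print('tool z in stage axes, mrad',((A@T[:3,2])*1000).round(1))
d=snap('wrist');W=cloud(d)
q=(W-s['eef_pos'])@A.T*1000; z=W[...,2]*1000
def fit(m,n):
    p=q[m];c=np.c_[p[:,0],p[:,1],np.ones(len(p))];k=np.linalg.lstsq(c,p[:,2],rcond=None)[0];print(n,len(p),'slopes mrad',(k[:2]*1000).round(1),'z med',np.median(z[m]).round(2))
b=(abs(q[...,0])<19)&(q[...,1]>20)&(q[...,1]<35.5)
fit(b&(abs(q[...,0])>9)&(z>51)&(z<60),'base top')
fit((q[...,0]<-28)&(q[...,0]>-75)&(q[...,1]>10)&(q[...,1]<60)&(abs(z-42)<4),'plate')
fit((abs(q[...,0])<11)&(q[...,1]>-8)&(q[...,1]<17)&(z>70)&(z<82),'nest top')
```

```text
tool z in stage axes, mrad [   -7.5     3.8 -1000. ]
base top 830 slopes mrad [-9.3 21. ] z med 56.8
plate 5570 slopes mrad [ 0.3 -0.4] z med 42.47
nest top 1720 slopes mrad [ 4.3 23.3] z med 77.23
```

Run:
```python
from h import *
a=np.radians(-13.3)
A=np.array([[np.cos(a),np.sin(a),0],[-np.sin(a),np.cos(a),0],[0,0,1]])
def run(W,e,n):
    e=np.array(e);q=(W-e)@A.T*1000;h=q[...,2]
    def fit(m,n):
        p=q[m];c=np.c_[p[:,0],p[:,1],np.ones(len(p))];k=np.linalg.lstsq(c,p[:,2],rcond=None)[0];r=p[:,2]-c@k;print(n,len(p),'slopes',(k[:2]*1000).round(1),'h at centre y=7',(k[2]+7*k[1]).round(2),'med',np.median(p[:,2]).round(2),'rms',r.std().round(2))
    fit((abs(q[...,0])<19)&(q[...,1]>20)&(q[...,1]<35.5)&(abs(q[...,0])>9)&(abs(h+3.2)<2.5),n+' base')
    fit((abs(q[...,0])<11)&(q[...,1]>-8)&(q[...,1]<17)&(abs(h-17)<3),n+' nest')
run(np.load('w2.npz')['W'],[.51045,-.1895,.13772],'w2 air')
run(np.load('w3.npz')['W'],[.5215,-.203,.0598],'w3')
s=readout.get_state()
w=[cloud(snap('wrist')) for _ in range(3)]
run(np.mean(w,0),s['eef_pos'],'now')
```

```text
w2 air base 856 slopes [ 0.3 22. ] h at centre y=7 -3.59 med -3.13 rms 0.64
w2 air nest 1731 slopes [ 7.4 14.1] h at centre y=7 17.42 med 17.38 rms 0.77
w3 base 832 slopes [-3.9 19.1] h at centre y=7 -3.49 med -3.09 rms 0.64
w3 nest 1708 slopes [ 7.  19.2] h at centre y=7 17.44 med 17.4 rms 0.73
now base 821 slopes [-5.9 26.4] h at centre y=7 -3.51 med -2.97 rms 0.43
now nest 1704 slopes [ 3.9 20.6] h at centre y=7 17.48 med 17.43 rms 0.59
```

The slope bias is also present in air, so the real tilt change is about 0.4°: the holder sits flat. It bears on both fences at roughly 10 N or more, and the readings are steady. I'll hold briefly, then hand in.

Emit:
step_arm(series=[[[0,0,0],0],[[0,0,0],0],[[0,0,0],0],[[0,0,0],0]])

```text
time_s: 14.62
eef_pos: [0.5215, -0.2031, 0.0598]
tool_rot: [-2.458, -1.943, 0.003]
force: [-8.2, 15.9, 16.8]
width: 0.0258
gripper_force: 35.0
```

```bash
python3 -c "
from h import *
st();print(robot.close_job())"
```

```text
14.625 F tool [ 13.7 -11.7 -16.6] M tool [ 1.96  2.41 -0.02] yaw y -13.33 [ 0.5215 -0.2031  0.0598]
the job is handed in; nothing more can be done
None
```

The rectangular-nest workholder is seated in the stage corner, screw pointing away from the short fence and within about 0.5° of flat; the gripper still holds it, pushing about 12 N toward the long fence and 14 N toward the short one, and I handed the job in at 14.6 s (no verdict was returned).

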